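# Clear the trim fixture and shut its cover

## Robot

A 6-joint arm with a two-finger parallel gripper is mounted at the origin on the work surface. World frame = base frame: x ahead of the robot, y to its left, z up, the work surface at z = 0. Lengths are in m, angles in rad, forces in N, time in s.
With the tool pointing down it reaches from about 0.275 to 0.825 m from the base axis. Payload 5.2 kg.
Tool frame: the origin (TCP) lies at the very end of the fingers, on their centre line; the grasp point (between the pads) lies arm.pinch_z behind it (arm.pinch_z is the distance from the TCP to the grasp point, in m); z points along the fingers, y is the line along which they close (so a half turn about z gives the same grasp; the last joint's range is limited). The gripper opens to 93 mm and grips with 3 to 60 N. Pads are 15 mm wide; open, the fingers measure 128 mm over their backs; the gripper's body (75 mm by 188 mm) begins 65 mm behind the grasp point.
Start: joints at [-1.408, 0.259, 1.535, -0, 1.348, -0.203], TCP at [0.197, -0.514, 0.219] pointing down, gripper open.
Joint ranges: [-3.14, 3.14], [-0.91, 2.08], [0.19, 2.58], [-1.22, 4.36], [0.22, 2.71], [-3.12, 3.12]. Speed limits (rad/s): [2.57, 2.57, 3.14, 3.14, 3.14, 3.14].

## Interface

Orientations are given as a 3x3 rotation matrix whose columns are the frame's x, y, z axes.
In Python, from rig import readout, read_camera, camera_params, workorder, arm gives the robot as it stands. The module is installed in compiled form; this text tells all that it offers.
- The arm moves only by the tool arm_command, never from a script. Its argument "deltas" is a list that holds one entry, the list of rows, each a list of 7 numbers: the turn, a rotation vector about the tool's x, y, z in degrees, then the shift along the tool's x, y, z in mm, then the opening, from -1 (shut) to 1 (fully open). A call has 1 to 5 rows; each row shifts and turns the commanded pose from where the row before left it, along the tool's axes as they then stand; what a row does not reach is not made up. A row lasts 1/8 s, in which the tool goes at most 62.5 mm and 10.7 degrees, less where a joint would pass 70% of its speed; a pose out of reach is approached as far as the arm can. A call is refused whole if a number of a shift passes 62.5 or a number of a turn 10.7, either way. A call with a gripper value outside its range is refused whole. The fingers move at their own pace and stop on an object; "squeeze" is the grip in N (left out, the last holds). Time passes only in rows, so rows that do not move let the fingers close. It gives the time, the measured TCP pose, the force, the opening and the grip force at its end, in the units of the state.
- readout.get_obs(): the state, without advancing time (a new reading comes with each control period).
- read_camera(name): name is "side" or "top" or "wrist"; returns (picture, depth): 384x512x3 uint8, red, green, blue; 384x512 float32, m along the optical axis (not along the pixel's ray), 0 where there is no reading.
- camera_params(name): a dict with "intrinsics" (3x3 intrinsics, pixels), "R" (3x3) and "t" (3): a world point X has camera coordinates R X + t. Camera axes: x right, y down, z forward; pixel columns grow to the right and rows downward; lengths in m; the calibration is good to about 2 mm. A picture is of the moment at which its call begins: read the wrist's pose just before it. camera_params takes no time and is no camera call; for the wrist camera it gives the pose at the moment of the call.
- workorder.job_done(): hands the job in; it is judged then, once.
The state is a dict: "time": time; "joint_positions": joint angles; "dq": joint speeds; "tau": joint torques, N m; "eef_pos": TCP position; "tool_rot": TCP orientation; "force": force on the tool from outside, world axes, zero at the start; "ft_torque": the same for the moment, N m; "grip_width": finger opening in m; "gripper_force": force on a finger pad.
Only numpy, scipy, OpenCV 4.12 (cv2) and the standard library are available. Lean on these libraries where they do the work, as an engineer would, in place of code of your own. Each camera call takes 0.05 s, during which the arm holds its last target. There are 200 camera calls.

## Task

The trim fixture was left half open with a spray can and a finished black shell standing under its clear cover. Stand the can upright in the shallow tray without ever knocking it over and put the shell in the deep tote, then shut the cover and press it down firmly on its posts so that it is fully home. Leave the flat blank lying on its nest in the fixture, and everything else on the table, as they are.

Things in the scene. Friction and masses are not known exactly. Their poses are not given: they have to be found in the camera images.
- fixture: trim fixture, fixed: plywood base 320 (x) x 260 (y) x 20 mm with a teal sheet on it; things stand on the sheet at z = 25 mm. Origin: centre of the underside; z up. Steel hinge block along the +y edge (y = 108 to 128 mm, up to z = 45 mm); two stop posts, 18 mm diameter, at x = +-135, y = -112 mm, up to z = 55 mm. Nest with 10 mm pins for the flat blank centred at x = -95, y = -5 mm.
- cover: hinged cover: clear plate with aluminium rim, black bar near the free edge. Origin mid hinge axis, at (0, 118, 58) mm in the fixture's frame; x along the hinge, -y to the free edge, z out of the outer (upper) face. Plate 300 mm (x), y = -12 to -232, z = -3 to 6 mm. Bar 120 (x) x 16 (y) x 19 (z) mm on the outer face at y = -216 mm, top at z = 22 mm.
- cover_bar (a point): centre of the top of the cover's black bar
- cover_hinge (a joint): opening angle of the cover in rad: 0 shut (lying level on the two stop posts), 1.15 at its open stop. A stiff hinge: the cover stays where it is left, 2 to 5 N at the bar move it; a firm press to bed it is some 10 N.
- can: the spray can standing in the fixture below the cover's free edge, on the open side of the shell: cylinder of 52 mm diameter and 84 mm height, with a grey tapering top to 100 mm in all, 0.22 kg. Origin: centre of its underside, z up its axis.
- shell: the finished moulded shell in the fixture, under the cover: five-lobed black flange 90 mm across and 10 mm thick, with a round cap of 44 mm diameter rising from its middle (straight to 44 mm, rounded to 50 mm above the underside), 0.09 kg. Origin: centre of its underside, z up.
- tray: shallow yellow tray, fixed, 200 (x) x 160 (y) x 30 mm outside, walls and floor 4 mm. Origin: centre of its underside.
- tote: deep yellow tote, fixed, 200 (x) x 160 (y) x 80 mm outside, walls and floor 4 mm, otherwise empty. Origin: centre of its underside.
- blank: flat blank lying between the pins of its nest in the fixture: five-lobed like the shell but without the cap, 90 mm across, 10 mm thick (13 mm at its middle). Stays there. Origin: centre of its underside.
- shell_spare: another shell like the one in the fixture, standing on the table; leave alone
- can_spare: another spray can like the one in the fixture, standing on the table; leave alone
- tape: cardboard tape ring, 84 mm across, 24 mm high, on the table; leave alone
- driver: screwdriver lying on the table; leave alone
- weight: steel weight with a knob, 64 mm across, 60 mm high, on the table; leave alone
- cup: white plastic cup, 68 mm across, 60 mm high, on the table; leave alone

How it is judged:
By the outcome, as a careful person would: the job done as asked, in the order asked, and still so for the second after the job is handed in, with the robot touching nothing.
It also fails if it takes over 72 s, if anything falls off the work surface, if the arm or the gripper's body presses on something with over 40 N, if the wrist force passes 120 N, or if a joint passes its speed limit or range.

## Working session

There is one attempt and no reset: what is moved stays moved. The work goes in short steps, Python scripts to look and compute and a tool call to move; the robot and the scene stay as the last step left them, time stands still between calls to the robot, and variables do not carry over. Pictures are saved under pics/ and viewed, at most 11 in all, crops included, and the job is handed in when it is done.

Besides the shell and the picture viewer there is one more tool, called as a command line: name --argument value ..., lists and objects as JSON in quotes. arm_command: Moves the arm, as the interface text tells. Its arguments: {"type":"object","properties":{"deltas":{"type":"array","items":{"type":"array","items":{"type":"array","items":{"type":"number"}}}},"squeeze":{"type":"number"}},"required":["deltas"]}

```bash
ls; mkdir -p pics
cat > h.py <<'E'
import numpy as np, cv2
from rig import readout, read_camera, camera_params, workorder, arm
def grab(n):
    p=camera_params(n); im,d=read_camera(n); return im,d,p
def cloud(d,p):
    K=p["intrinsics"]; v,u=np.mgrid[:d.shape[0],:d.shape[1]]
    c=np.stack([(u-K[0,2])/K[0,0]*d,(v-K[1,2])/K[1,1]*d,d],-1)
    return (c-np.array(p["t"]))@np.array(p["R"])
def ray(p,u,v,z):
    K=np.array(p["intrinsics"]);R=np.array(p["R"]);t=np.array(p["t"])
    c=-R.T@t; r=R.T@np.linalg.inv(K)@np.array([u,v,1.]); return c+r*(z-c[2])/r[2]
def proj(p,X):
    q=np.array(p["intrinsics"])@(np.array(p["R"])@np.array(X)+np.array(p["t"])); return q[:2]/q[2]
E
python3 - <<'E'
from h import *
a=grab("top");b=grab("side")
for n,g in (("top",a),("side",b)):
    np.savez(f"pics/{n}0.npz",im=g[0],d=g[1]); cv2.imwrite(f"pics/{n}0.png",cv2.resize(g[0][:,:,::-1],(800,600)))
    p=g[2];print(n,p["intrinsics"],-np.array(p["R"]).T@np.array(p["t"]),np.array(p["R"])[2])
o=readout.get_obs();print(o,arm.pinch_z)
E
```

```text
pics
top [[449.90097724   0.         256.20567085]
 [  0.         449.90097724 196.26621958]
 [  0.           0.           1.        ]] [ 5.19245896e-01 -5.29304986e-05  1.08963951e+00] [ 0.09395167  0.0033535  -0.99557111]
side [[492.3419893    0.         266.38363423]
 [  0.         492.3419893  187.39999356]
 [  0.           0.           1.        ]] [1.33286844 0.01575309 0.91863467] [-0.67000352 -0.00200907 -0.7423552 ]
{'time': 0.1, 'joint_positions': array([-1.40783949e+00,  2.59236814e-01,  1.53592132e+00,  1.71374727e-06,
        1.34801265e+00, -2.02782664e-01]), 'dq': array([ 0.00079557, -0.00249373, -0.00220599,  0.00045195,  0.00020021,
       -0.00086678]), 'tau': array([ 2.22207527e-03, -4.38212228e+01, -2.84640795e+01,  7.20446720e-02,
        3.61940009e-02, -6.58572230e-05]), 'eef_pos': array([ 0.19665534, -0.51313593,  0.21793977]), 'tool_rot': array([[ 9.33859719e-01,  3.57639428e-01, -2.54381354e-04],
       [ 3.57639376e-01, -9.33858475e-01,  1.55749515e-03],
       [ 3.19465493e-04, -1.54545877e-03, -9.99998755e-01]]), 'force': array([ 0.98699411, -0.39955518, -0.40315864]), 'ft_torque': array([0.00068479, 0.02934482, 0.00650623]), 'gripper_force': 0.0, 'grip_width': 0.0930580324395743} 0.0188
```

View pics/top0.png

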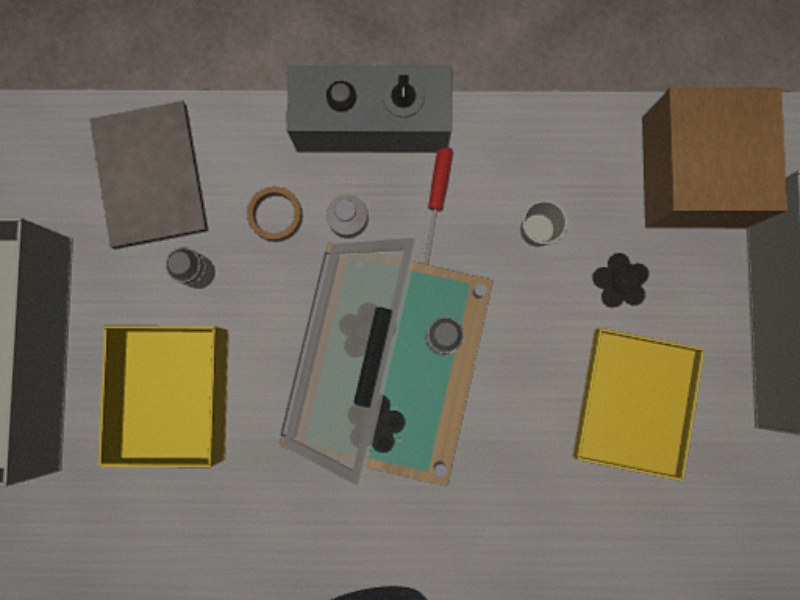

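View pics/side0.png

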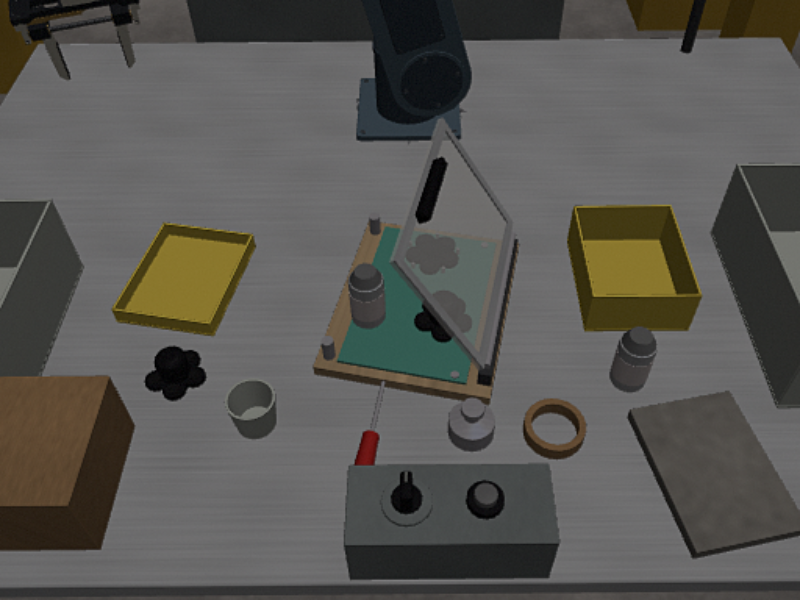

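Top view (800×600): hinge is on the left, cover half open with its bar at (373,356); can at (444,336), posts at (479,291) and (440,468), blank at (377,425), shell under the plate at (362,330), tote at (163,396), tray at (640,404). The side view agrees: can at (367,295), shell at (445,310).

```bash
cat > m.py <<'E'
from h import *
f=np.load("pics/top0.npz");im,d=f["im"],f["d"];p=camera_params("top");P=cloud(d,p)
s=0.64
hsv=cv2.cvtColor(im,cv2.COLOR_RGB2HSV)
def box(u0,v0,u1,v1):
    m=np.zeros(d.shape,bool); m[int(v0*s):int(v1*s),int(u0*s):int(u1*s)]=1; return m
posts=[]
for n,b in (("postA",(465,275,495,307)),("postB",(425,452,458,485))):
    m=box(*b)&(P[...,2]>.045)&(P[...,2]<.065)&(d>0); 
    vu=np.argwhere(m).mean(0); c=ray(p,vu[1],vu[0],.055); posts.append(c); print(n,m.sum(),np.median(P[m],0).round(4),c.round(4))
v=posts[0]-posts[1]; yaw=np.arctan2(v[1],v[0]); mid=(posts[0]+posts[1])/2
R=np.array([[np.cos(yaw),-np.sin(yaw)],[np.sin(yaw),np.cos(yaw)]])
org=mid[:2]-R@[0,-.112]; print("dist",np.linalg.norm(v),"yaw",np.degrees(yaw),"org",org)
def fx(X): X=np.asarray(X); return np.r_[R.T@(X[:2]-org),X[2]]
m=box(420,310,470,360)&(d>0)&(P[...,2]>.08); print("can z",np.percentile(P[m][:,2],[5,50,95]), P[m].mean(0))
m2=m&(P[...,2]>.095); vu=np.argwhere(m2).mean(0); c=ray(p,vu[1],vu[0],.1); print("can top",m2.sum(),c,fx(c))
for n,(x,y) in dict(shell=(362,330),shell2=(350,335),blank=(385,420),bar=(373,356),bar1=(382,312),bar2=(364,400),plate=(345,370)).items():
    q=P[int(y*s),int(x*s)]; print(n,im[int(y*s),int(x*s)],q.round(4),fx(q).round(4))
bm=box(350,300,395,410)&(im.max(2)<40)&(P[...,2]>.1); Q=np.array([fx(q) for q in P[bm]]); print("bar",bm.sum(),Q.mean(0),Q.min(0),Q.max(0))
y=(hsv[...,0]>18)&(hsv[...,0]<34)&(hsv[...,1]>150)
for n,b,z in (("tote",(90,315,240,480),.08),("tray",(560,320,720,490),.03)):
    m=box(*b)&y; rim=m&(abs(P[...,2]-z)<.006); r=cv2.minAreaRect(P[rim][:,:2].astype(np.float32)); print(n,rim.sum(),r)
np.savez("fx.npz",R=R,org=org,yaw=yaw)
o=readout.get_obs();print(camera_params("side")["t"])
g=np.load("pics/side0.npz");ims,ds=g["im"],g["d"];ps=camera_params("side");S=cloud(ds,ps)
for n,(x,y) in dict(can=(367,275),shell=(435,315),shell2=(450,300),shell3=(447,318),blank=(433,253),bar=(432,190),bar1=(440,165),bar2=(425,215)).items():
    q=S[int(y*s),int(x*s)]; print(n,ims[int(y*s),int(x*s)],q.round(4),fx(q).round(4))
cv2.imwrite("pics/crop_side.png",cv2.resize(np.clip(ims[60:260,180:360,::-1]*1.8,0,255).astype(np.uint8),None,fx=3,fy=3,interpolation=2))
E
python3 m.py
```

```text
postA 52 [ 0.6427 -0.1143  0.0543] [ 0.6424 -0.1149  0.055 ]
postB 54 [ 0.3803 -0.0559  0.0539] [ 0.3805 -0.0553  0.055 ]
dist 0.26859329272404886 yaw -12.802054282243372 org [0.53624403 0.02411969]
can z [0.10362265 0.1188834  0.12588494] [ 0.57193769 -0.05816548  0.11646736]
can top 437 [ 0.57332661 -0.05971937  0.1       ] [ 0.05473811 -0.07353806  0.1       ]
shell [102  98  92] [0.5744 0.0534 0.1881] [0.0307 0.037  0.1881]
shell2 [102  99  94] [0.5694 0.0689 0.1679] [0.0224 0.051  0.1679]
blank [40 39 41] [0.4516 0.0264 0.0367] [-0.083  -0.0166  0.0367]
bar [28 27 24] [0.5406 0.0361 0.2577] [0.0016 0.0126 0.2577]
bar1 [33 32 31] [0.5927 0.0254 0.2563] [0.0547 0.0138 0.2563]
bar2 [35 33 27] [0.4874 0.0467 0.2563] [-0.0526  0.0112  0.2563]
plate [117 129 119] [0.5244 0.0765 0.1695] [-0.0231  0.0484  0.1695]
bar 576 [2.10469652e-04 1.20290171e-02 2.55330383e-01] [-0.05789202 -0.02733823  0.2446336 ] [0.05904576 0.02197937 1.08963951]
tote 656 ((0.4857748746871948, 0.3503095507621765), (0.19801947474479675, 0.16117031872272491), 0.055973418056964874)
tray 535 ((0.4765298068523407, -0.35618630051612854), (0.1605064421892166, 0.19894370436668396), 78.89607238769531)
[-0.01575117 -0.37385426  1.57501143]
can [70 69 69] [ 0.5844 -0.0578  0.1279] [ 0.0651 -0.0692  0.1279]
shell [46 45 44] [0.6936 0.0368 0.1695] [0.1507 0.0472 0.1695]
shell2 [82 82 81] [0.6552 0.0585 0.1529] [0.1083 0.0599 0.1529]
shell3 [91 91 91] [0.6872 0.0533 0.1555] [0.1408 0.0619 0.1555]
blank [80 79 78] [0.6145 0.036  0.2034] [0.0736 0.0289 0.2034]
bar [14 15 13] [0.5532 0.0346 0.2584] [0.0142 0.014  0.2584]
bar1 [10  7 11] [0.4995 0.0463 0.257 ] [-0.0408  0.0135  0.257 ]
bar2 [12 11 13] [0.5985 0.0259 0.2552] [0.0603 0.0155 0.2552]
```

View pics/crop_side.png

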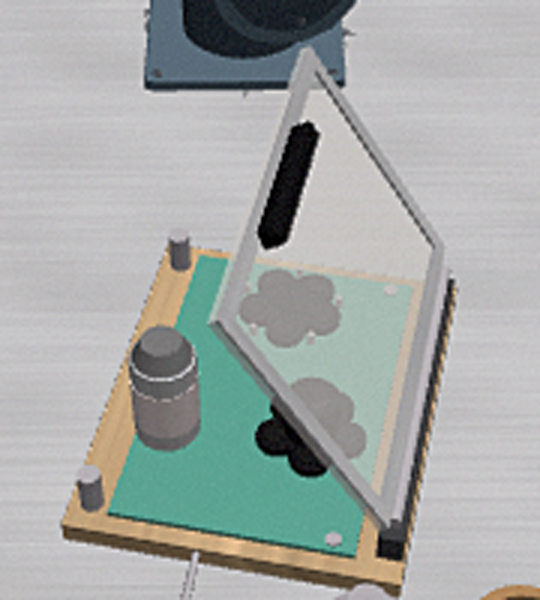

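The crop shows the cover at about 59°. The shell's flange, at crop (310,430), is partly under the plate. The blank at (290,305) lies within the nest pins, and the can at (165,390) stands clear of the cover.

```bash
cat > m2.py <<'E'
from h import *
F=np.load("fx.npz");R,org=F["R"],F["org"]
def fx(X): X=np.asarray(X); return np.r_[R.T@(X[:2]-org),X[2]]
f=np.load("pics/top0.npz");im,d=f["im"],f["d"];p=camera_params("top");P=cloud(d,p);s=.64
hsv=cv2.cvtColor(im,cv2.COLOR_RGB2HSV)
# shell seen through plate: unsaturated vs teal
u0,v0,u1,v1=[int(a*s) for a in (325,290,400,365)]
sub=hsv[v0:v1,u0:u1]; g=(sub[...,1]<40)&(sub[...,2]<112)&(sub[...,2]>40)
n,l,st,c=cv2.connectedComponentsWithStats(g.astype(np.uint8))
for i in range(1,n):
    if st[i,4]>60: print(st[i],c[i]+[u0,v0],[fx(ray(p,*(c[i]+[u0,v0]),z)).round(4) for z in (.03,)])
big=cv2.resize(np.clip(im[int(280*s):int(370*s),int(320*s):int(470*s),::-1]*1.6,0,255).astype(np.uint8),None,fx=8,fy=8,interpolation=2)
cv2.imwrite("pics/crop_top.png",big); print("crop origin",int(320*s),int(280*s))
m=np.zeros(d.shape,bool); m[int(310*s):int(360*s),int(420*s):int(470*s)]=1
t=m&(P[...,2]>.118)&(d>0); vu=np.argwhere(t).mean(0); c=ray(p,vu[1],vu[0],.125); print("can top",t.sum(),c,fx(c))
o=readout.get_obs();w=camera_params("wrist");Rw=np.array(w["R"]);cw=-Rw.T@np.array(w["t"]);T=o["tool_rot"]
print("wristcam in tool",T.T@(cw-o["eef_pos"]),"fwd in tool",T.T@Rw[2])
ps=camera_params("side");C=-np.array(ps["R"]).T@np.array(ps["t"])
E
python3 m2.py
```

```text
[ 35   0  13  48 171] [249.62573099 208.71929825] [array([0.0532, 0.0068, 0.03  ])]
[  9   9  28  35 538] [228.77509294 210.62639405] [array([0.0377, 0.0536, 0.03  ])]
crop origin 204 179
can top 241 [ 0.57290908 -0.05935847  0.125     ] [ 0.05425098 -0.07327865  0.125     ]
wristcam in tool [ 0.08076223 -0.00091952 -0.16548549] fwd in tool [-2.91121760e-01  5.19762942e-04  9.56685868e-01]
```

View pics/crop_top.png

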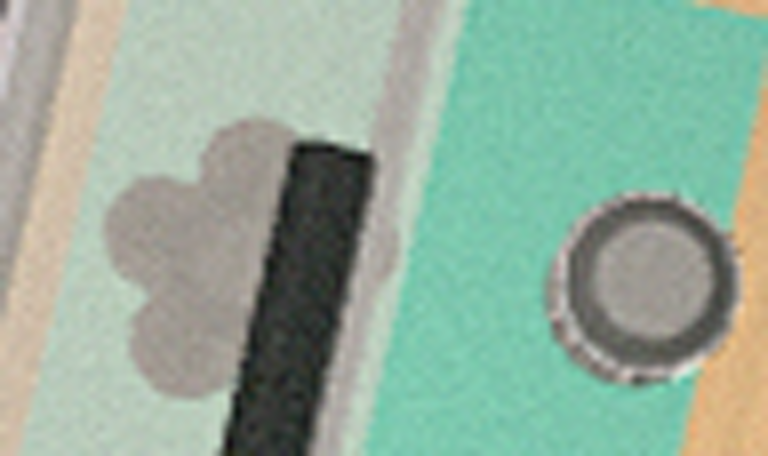

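The crop shows three lobes at crop (255,172), (160,235) and (190,342). That puts the shell's centre at about crop (251,267), or fixture (37,38) mm. The wrist camera sticks out on tool +x, so I'm checking whether the wrist can hold the tilted grasp with the camera on the open side.

```bash
cat >> h.py <<'E'
from scipy.spatial.transform import Rotation as Ro
F=np.load("fx.npz");Rf,org,yaw=F["R"],F["org"],float(F["yaw"])
def f2w(X): X=np.asarray(X,float); return np.r_[Rf@X[:2]+org,X[2]]
def w2f(X): X=np.asarray(X,float); return np.r_[Rf.T@(X[:2]-org),X[2]]
FW=Ro.from_euler('z',yaw).as_matrix()
def want(alpha,side,phi=0):
    "tool z tilted alpha deg towards fixture +y; tool x on the -y (side=-1) or +y side; phi about tool z"
    a=np.radians(alpha); z=np.array([0,np.sin(a),-np.cos(a)]); y=np.array([side,0,0.]); x=np.cross(y,z)
    return FW@np.stack([x,y,z],1)@Ro.from_euler('z',phi,degrees=True).as_matrix()
def wrist(Rd,q1,q23):
    A=Ro.from_euler('ZY',[q1,q23],degrees=True).as_matrix(); M=A.T@Rd
    return Ro.from_matrix(M).as_euler('ZYZ',degrees=True)-[0,0,90]
def go(p,Rd):
    "remaining move in tool axes: rotvec deg, shift mm (in current tool axes), from measured pose"
    o=readout.get_obs();T=o["tool_rot"]; rv=Ro.from_matrix(T.T@Rd).as_rotvec(degrees=True)
    print("rot",rv.round(2),"shift(cur axes)",(T.T@(np.array(p)-o["eef_pos"])*1e3).round(1),"shift(target axes)",(Rd.T@(np.array(p)-o["eef_pos"])*1e3).round(1))
E
python3 - <<'E'
from h import *
o=readout.get_obs();print(wrist(o["tool_rot"],np.degrees(o["joint_positions"][0]),np.degrees(o["joint_positions"][1:3].sum())),np.degrees(o["joint_positions"]).round(1))
for al in (0,20,30):
  for side in (-1,1):
    for q in (95,105,115): print(al,side,q,want(al,side)[:,0].round(2),wrist(want(al,side),-9 if al else -6,q).round(1))
print(f2w([.0543,-.0733,.056]),f2w([.037,.0385,.06]),f2w([0,-.112,.05]))
E
```

```text
[ 9.81904855e-05  7.72354355e+01 -1.16185908e+01] [-80.7  14.9  88.    0.   77.2 -11.6]
0 -1 95 [-0.22 -0.98  0.  ] [  -0.    85.  -173.2]
0 -1 105 [-0.22 -0.98  0.  ] [   0.    75.  -173.2]
0 -1 115 [-0.22 -0.98  0.  ] [   0.    65.  -173.2]
0 1 95 [0.22 0.98 0.  ] [-0.  85.   6.8]
0 1 105 [0.22 0.98 0.  ] [ 0.  75.   6.8]
0 1 115 [0.22 0.98 0.  ] [ 0.  65.   6.8]
20 -1 95 [-0.21 -0.92 -0.34] [  20.1   84.  -178.1]
20 -1 105 [-0.21 -0.92 -0.34] [  20.7   74.6 -181.7]
20 -1 115 [-0.21 -0.92 -0.34] [  22.1   65.3 -185.6]
20 1 95 [0.21 0.92 0.34] [20.1 84.   1.9]
20 1 105 [0.21 0.92 0.34] [20.7 74.6 -1.7]
20 1 115 [0.21 0.92 0.34] [22.1 65.3 -5.6]
30 -1 95 [-0.19 -0.84 -0.5 ] [  30.1   83.8 -179.2]
30 -1 105 [-0.19 -0.84 -0.5 ] [  31.1   75.2 -184.4]
30 -1 115 [-0.19 -0.84 -0.5 ] [  32.9   66.7 -190. ]
30 1 95 [0.19 0.84 0.5 ] [30.1 83.8  0.8]
30 1 105 [0.19 0.84 0.5 ] [31.1 75.2 -4.4]
30 1 115 [0.19 0.84 0.5 ] [ 32.9  66.7 -10. ]
[ 0.57295215 -0.05939015  0.056     ] [0.58085523 0.05346405 0.06      ] [ 0.51142669 -0.08509614  0.05      ]
```

```bash
cat >> h.py <<'E'
TC=want(15,-1,-10)
can=f2w([.0543,-.0733,.073])
E
python3 - <<'E'
from h import *
g=can+TC[:,2]*arm.pinch_z; pre=g-TC[:,2]*.13
print(g,pre); go(pre+[0,0,.03],TC)
E
```

```text
[ 0.57403033 -0.05464531  0.05484059] [ 0.56657482 -0.08745538  0.18041095]
rot [ 16.26  -6.9  113.01] shift(cur axes) [ 497.7 -265.2    8.1] shift(target axes) [-424.7 -345.4  135.9]
```

arm_command --deltas '[[[0,0,0,50,-26.5,0.8,1],[0,0,0,50,-26.5,0.8,1],[0,0,0,50,-26.5,0.8,1],[0,0,0,50,-26.5,0.8,1],[0,0,0,50,-26.5,0.8,1]]]' --squeeze 20

```text
time: 0.72
eef_pos: [0.3836, -0.2988, 0.2144]
tool_rot: [[0.934, 0.357, -0.0], [0.357, -0.934, 0.0], [-0.0, -0.0, -1.0]]
force: [-0.5, -0.6, -0.2]
grip_width: 0.0935
gripper_force: 0.0
```

arm_command --deltas '[[[0,0,0,50,-26.5,0.8,1],[0,0,0,50,-26.5,0.8,1],[0,0,0,50,-26.5,0.8,1],[0,0,0,50,-26.5,0.8,1],[0,0,0,48,-26.5,0.8,1]]]'

```text
time: 1.35
eef_pos: [0.5679, -0.0863, 0.2102]
tool_rot: [[0.934, 0.358, -0.001], [0.358, -0.934, 0.0], [-0.001, -0.0, -1.0]]
force: [1.0, -1.0, 0.5]
grip_width: 0.093
gripper_force: 0.0
```

arm_command --deltas '[[[0,0,10.7,0,0,0,1],[0,0,10.7,0,0,0,1],[0,0,10.7,0,0,0,1],[0,0,10.7,0,0,0,1],[0,0,10.7,0,0,0,1]]]'

```text
time: 1.98
eef_pos: [0.5667, -0.0878, 0.2101]
tool_rot: [[0.84, -0.543, -0.001], [-0.543, -0.84, 0.0], [-0.001, 0.0, -1.0]]
force: [0.7, 0.0, 0.3]
grip_width: 0.093
gripper_force: 0.0
```

arm_command --deltas '[[[0,0,10.7,0,0,0,1],[0,0,10.7,0,0,0,1],[0,0,10.7,0,0,0,1],[0,0,10.7,0,0,0,1],[0,0,6.8,0,0,0,1]]]'

```text
time: 2.6
eef_pos: [0.5667, -0.0879, 0.2101]
tool_rot: [[0.132, -0.991, -0.001], [-0.991, -0.132, 0.0], [-0.001, 0.001, -1.0]]
force: [-0.3, 0.1, 0.9]
grip_width: 0.093
gripper_force: 0.0
```

Run:
```python
from h import *
g=can+TC[:,2]*arm.pinch_z; pre=g-TC[:,2]*.13
go(pre,TC); o=readout.get_obs(); print(o["time"],np.degrees(o["joint_positions"]).round(1),o["eef_pos"])
```

```text
rot [  4.   -14.47  10.33] shift(cur axes) [-0.4  0.  29.7] shift(target axes) [ 7.2  1.5 28.8]
2.6 [-20.   17.6  85.4   0.   77.1 152.5] [ 0.56670657 -0.08786451  0.21009908]
```

arm_command --deltas '[[[2,-7.2,5.2,0,0,0,1],[2,-7.2,5.2,0,0,0,1],[0,0,0,7,1.5,28.8,1],[0,0,0,0,0,0,1]]]'

```text
time: 3.1
eef_pos: [0.5651, -0.0872, 0.1786]
tool_rot: [[-0.04, -0.998, 0.053], [-0.966, 0.052, 0.253], [-0.256, -0.041, -0.966]]
force: [-0.1, 1.1, -0.2]
grip_width: 0.0931
gripper_force: 0.0
```

Run:
```python
from h import *
g=can+TC[:,2]*arm.pinch_z
go(g,TC); o=readout.get_obs(); print(o["time"],np.degrees(o["joint_positions"]).round(1),o["eef_pos"])
im,d,p=grab("wrist"); 
q=proj(p,can+[0,0,.052]); print("pred can top px",q); cv2.circle(im,tuple(int(a) for a in q),4,(255,0,0),1)
cv2.imwrite("pics/w1.png",im[:,:,::-1])
```

```text
rot [0.27 0.05 0.07] shift(cur axes) [ -0.2  -2.2 128.3] shift(target axes) [ -0.3  -1.6 128.3]
3.1 [-29.4  19.6  88.9  14.7  76.6 149.2] [ 0.5650934  -0.08720765  0.17863262]
pred can top px [256.43467384 225.2731979 ]
```

View pics/w1.png

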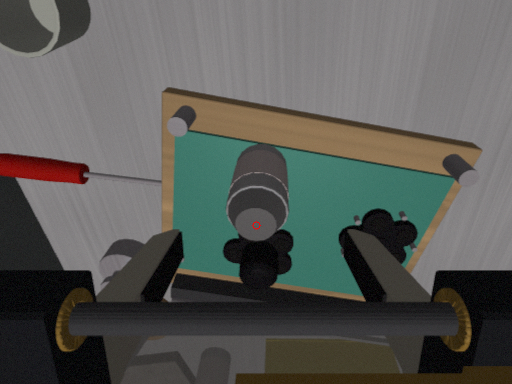

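The wrist view confirms the can: its predicted top centre (256,225) lies on the drawn top. The shell's cap shows at (259,265). Now descending on the can.

arm_command --deltas '[[[0.3,0,0,0,-1.8,32,1],[0,0,0,0,0,32,1],[0,0,0,0,0,32,1],[0,0,0,0,0,32,1],[0,0,0,0,0,0,-0.3]]]'

```text
time: 3.78
eef_pos: [0.5756, -0.0538, 0.0565]
tool_rot: [[-0.037, -0.998, 0.059], [-0.966, 0.051, 0.252], [-0.255, -0.048, -0.966]]
force: [-0.0, 0.7, 0.2]
grip_width: 0.0872
gripper_force: 0.0
```

arm_command --deltas '[[[0,0,0,0,0,0,-0.3],[0,0,0,0,0,0,-0.3],[0,0,0,0,0,0,-0.3],[0,0,0,0,0,0,-0.3]]]'

```text
time: 4.28
eef_pos: [0.5766, -0.0558, 0.0585]
tool_rot: [[-0.038, -0.997, 0.063], [-0.967, 0.052, 0.25], [-0.253, -0.052, -0.966]]
force: [-2.5, -1.0, 5.0]
grip_width: 0.0534
gripper_force: 19.8
```

Run:
```python
from h import *
o=readout.get_obs(); T=o["tool_rot"]; print(o["eef_pos"],w2f(o["eef_pos"]-T[:,2]*.0188))
w=w2f  # drop target in tray
print(T.T*1e3@np.array([0,0,.1]))
```

```text
[ 0.57657514 -0.05582653  0.05845433] [ 0.05692925 -0.07387634  0.07661649]
[-25.30721325  -5.15640651 -96.60722762]
```

arm_command --deltas '[[[0,0,0,-5,-1,-19.3,-0.3],[0,0,0,-5.1,-1,-19.3,-0.3],[0,0,0,-5.1,-1.1,-19.4,-0.3],[0,0,0,20,6,-6,-0.3],[0,0,0,41,11.8,-11.5,-0.3]]]'

```text
time: 4.9
eef_pos: [0.5552, -0.1173, 0.1184]
tool_rot: [[-0.035, -0.997, 0.062], [-0.967, 0.05, 0.251], [-0.253, -0.052, -0.966]]
force: [-0.2, -0.6, -2.4]
grip_width: 0.0512
gripper_force: 20.0
```

arm_command --deltas '[[[0,0,0,41,11.8,-11.5,-0.3],[0,0,0,41,11.8,-11.5,-0.3],[0,0,0,41,11.8,-11.5,-0.3],[0,0,0,41,11.8,-11.5,-0.3],[0,0,0,41,11.8,-11.5,-0.3]]]'

```text
time: 5.52
eef_pos: [0.4843, -0.3287, 0.1184]
tool_rot: [[-0.038, -0.997, 0.062], [-0.967, 0.053, 0.251], [-0.254, -0.051, -0.966]]
force: [1.0, -0.0, -2.3]
grip_width: 0.0515
gripper_force: 20.0
```

arm_command --deltas '[[[0,0,0,22,5.8,-6,-0.3],[0,0,0,0,0,0,-0.3],[0,0,0,0,0,0,-0.3]]]'

```text
time: 5.9
eef_pos: [0.4784, -0.3485, 0.1183]
tool_rot: [[-0.038, -0.997, 0.062], [-0.966, 0.052, 0.252], [-0.255, -0.051, -0.966]]
force: [-0.2, 0.5, -2.2]
grip_width: 0.0518
gripper_force: 20.0
```

```bash
cat > c.py <<'E'
from h import *
o=readout.get_obs(); T=o["tool_rot"]; gp=o["eef_pos"]-T[:,2]*.0188
im,d,p=grab("side"); S=cloud(d,p)
# can: not yellow, near gp
hsv=cv2.cvtColor(im,cv2.COLOR_RGB2HSV)
m=(np.hypot(S[...,0]-gp[0],S[...,1]-gp[1])<.045)&(S[...,2]<gp[2]+.06)&(hsv[...,1]<80)&(d>0)
zz=S[m]; print("t",o["time"],"gp",gp.round(4),"F",o["force"].round(1),"w",o["grip_width"],o["gripper_force"]); print("can pts z",np.percentile(zz[:,2],[1,5,50,95]))
pp=proj(p,gp).astype(int); x0,y0=max(pp[0]-90,0),max(pp[1]-90,0)
cv2.imwrite("pics/c1.png",cv2.resize(im[y0:y0+180,x0:x0+200,::-1],None,fx=3,fy=3))
print("needed to centre",T.T@(np.r_[.4765,-.3562,gp[2]]-gp)*1e3, "up10",T.T@[0,0,10])
E
python3 c.py
```

```text
t 5.9 gp [ 0.4772 -0.3533  0.1365] F [-0.2  0.5 -2.2] w 0.05177865134305556 19.999846816062927
can pts z [0.09069673 0.09512833 0.15505273 0.18564814]
needed to centre [ 2.86635438  0.5582456  -0.78570082] up10 [-2.54817093 -0.50733545 -9.65657474]
```

View pics/c1.png

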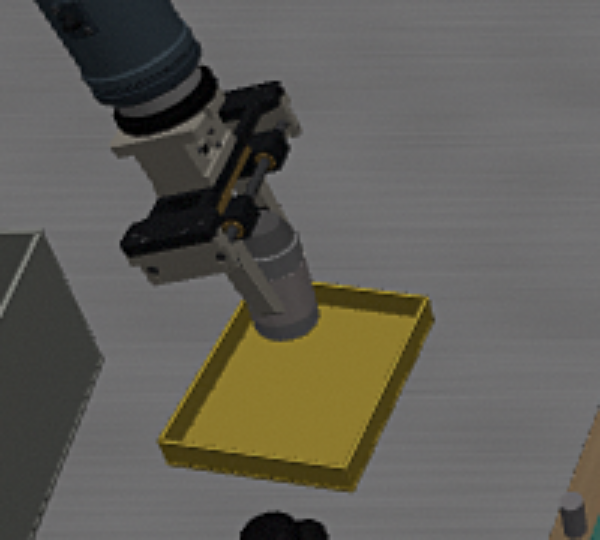

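The crop shows the can held over the tray: base at crop (287,328), top at (277,215). I'm comparing that with a true vertical.

Run:
```python
from h import *
o=readout.get_obs(); T=o["tool_rot"]; gp=o["eef_pos"]-T[:,2]*.0188
p=camera_params("side"); pp=proj(p,gp).astype(int); x0,y0=pp-90
for dz in (-.0515,-.03,.0325,.0485): print(dz,(proj(p,gp+[0,0,dz])-[x0,y0])*3)
```

```text
-0.0515 [287.69924478 318.17686713]
-0.03 [281.34231191 298.86268167]
0.0325 [261.84342261 239.61946291]
0.0485 [256.59163264 223.66301856]
```

arm_command --deltas '[[[0,0,0,8,1.6,18.5,-0.3],[0,0,0,5.1,1,19.3,-0.3],[0,0,0,5.1,1,19.3,-0.3],[0,0,0,3.8,0.8,14.5,-0.3],[0,0,0,0,0,0,-0.3]]]'

```text
time: 6.58
eef_pos: [0.477, -0.3516, 0.0419]
tool_rot: [[-0.038, -0.997, 0.061], [-0.966, 0.052, 0.253], [-0.256, -0.049, -0.965]]
force: [-0.5, 1.4, -1.3]
grip_width: 0.0517
gripper_force: 20.0
```

arm_command --deltas '[[[0,0,0,0.5,0.1,2,-0.3],[0,0,0,0.5,0.1,2,-0.3],[0,0,0,0,0,0,-0.3]]]'

```text
time: 6.95
eef_pos: [0.4778, -0.3532, 0.04]
tool_rot: [[-0.038, -0.997, 0.064], [-0.967, 0.053, 0.25], [-0.252, -0.052, -0.966]]
force: [-0.2, -0.8, -1.0]
grip_width: 0.0516
gripper_force: 20.0
```

arm_command --deltas '[[[0,0,0,0.4,0.1,1.5,-0.3],[0,0,0,0.4,0.1,1.5,-0.3],[0,0,0,0,0,0,-0.3]]]'

```text
time: 7.32
eef_pos: [0.478, -0.3536, 0.0396]
tool_rot: [[-0.037, -0.997, 0.065], [-0.967, 0.052, 0.249], [-0.252, -0.053, -0.966]]
force: [-2.6, 0.7, 17.4]
grip_width: 0.0519
gripper_force: 20.0
```

arm_command --deltas '[[[0,0,0,-0.4,-0.1,-1.5,-0.3],[0,0,0,-0.2,0,-0.8,-0.3]]]' --squeeze 6

```text
time: 7.58
eef_pos: [0.478, -0.3536, 0.0396]
tool_rot: [[-0.038, -0.997, 0.064], [-0.967, 0.053, 0.249], [-0.252, -0.053, -0.966]]
force: [1.3, -0.5, 1.8]
grip_width: 0.0519
gripper_force: 6.0
```

arm_command --deltas '[[[0,0,0,0,0,0,0.25],[0,0,0,0,0,0,0.5],[0,0,0,0,0,0,0.9],[0,0,0,0,0,0,0.9],[0,0,0,0,0,0,0.9]]]'

```text
time: 8.2
eef_pos: [0.4774, -0.3528, 0.0386]
tool_rot: [[-0.038, -0.997, 0.063], [-0.967, 0.053, 0.251], [-0.254, -0.051, -0.966]]
force: [-0.2, -0.1, 0.7]
grip_width: 0.0876
gripper_force: 0.0
```

```bash
sed -i 's/c1.png/c2.png/' c.py; python3 c.py
```

```text
t 8.2 gp [ 0.4762 -0.3575  0.0567] F [-0.2 -0.1  0.7] w 0.08757203674044226 0.0
can pts z [0.00938877 0.0145556  0.07079296 0.10566146]
needed to centre [-1.29785121 -0.24457316  0.35355433] up10 [-2.53553464 -0.50913011 -9.65980593]
```

View pics/c2.png

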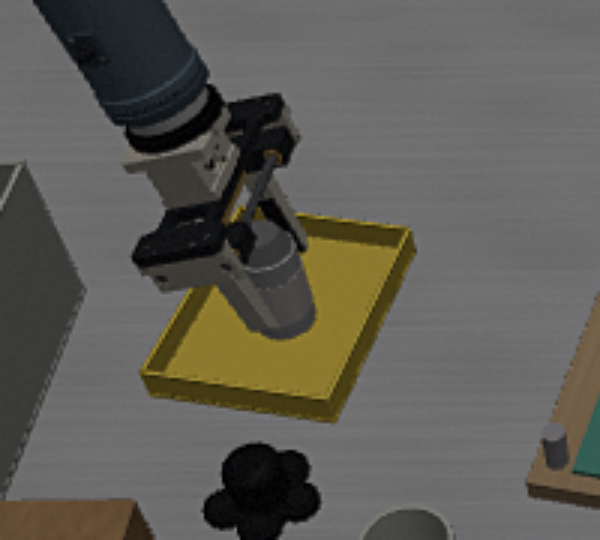

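The crop shows the can upright on the tray floor at (290,290), with the fingers open. Retreating and heading for the shell.

arm_command --deltas '[[[0,0,0,0,0,-20,1],[0,0,0,0,0,-35,1],[0,0,0,0,0,-40,1],[0,0,0,0,0,-40,1]]]'

```text
time: 8.75
eef_pos: [0.4687, -0.3868, 0.1702]
tool_rot: [[-0.038, -0.997, 0.062], [-0.967, 0.053, 0.251], [-0.254, -0.051, -0.966]]
force: [0.3, -0.0, 0.5]
grip_width: 0.0929
gripper_force: 0.0
```

```bash
cat >> h.py <<'E'
TS=want(30,-1,-5)
shell=f2w([.037,.0385,.061])
E
python3 - <<'E'
from h import *
g=shell+TS[:,2]*arm.pinch_z; pre=g-TS[:,2]*.15
print(pre); go(pre,TS); o=readout.get_obs(); print(o["time"],np.degrees(o["joint_positions"]).round(1),o["eef_pos"])
E
```

```text
[ 0.56631936 -0.01050523  0.17462253]
rot [  1.69 -14.93   5.21] shift(cur axes) [-368.6  -77.8   96.3] shift(target axes) [-336.4  -41.2  190.5]
8.75 [-56.8  27.8  77.3  11.   85.2 123.9] [ 0.46874864 -0.38684217  0.17021354]
```

arm_command --deltas '[[[0.85,-7.5,2.6,0,0,0,1],[0.85,-7.4,2.6,0,0,0,1],[0,0,0,-48,-6,18,1],[0,0,0,-48,-6,18,1],[0,0,0,-48,-6,18,1]]]'

```text
time: 9.38
eef_pos: [0.5082, -0.238, 0.1945]
tool_rot: [[-0.107, -0.988, 0.111], [-0.86, 0.148, 0.487], [-0.498, -0.044, -0.866]]
force: [0.7, -0.3, -0.1]
grip_width: 0.0929
gripper_force: 0.0
```

arm_command --deltas '[[[0,0,0,-48,-6,19,1],[0,0,0,-48,-6,19,1],[0,0,0,-48,-6,19,1],[0,0,0,-48,-6,19,1],[0,0,0,0,0,0,1]]]'

```text
time: 10.0
eef_pos: [0.5605, -0.0369, 0.2265]
tool_rot: [[-0.101, -0.989, 0.11], [-0.861, 0.142, 0.487], [-0.498, -0.046, -0.866]]
force: [-1.5, -0.8, -0.3]
grip_width: 0.093
gripper_force: 0.0
```

Run:
```python
from h import *
g=shell+TS[:,2]*arm.pinch_z; pre=g-TS[:,2]*.15
go(pre,TS); o=readout.get_obs(); print(o["time"],np.degrees(o["joint_positions"]).round(1),o["eef_pos"])
im,d,p=grab("wrist"); P=cloud(d,p)
for z,c in ((.035,(0,255,0)),(.069,(255,0,0))):
    r=.045 if z<.05 else .022
    for a in np.arange(0,6.28,.2):
        q=proj(p,np.r_[shell[:2]+r*np.array([np.cos(a),np.sin(a)]),z]); cv2.circle(im,tuple(int(round(x)) for x in q),0,c,-1)
print("tape", "min depth pts near cap:")
m=(np.hypot(P[...,0]-shell[0],P[...,1]-shell[1])<.035)&(P[...,2]>.055)&(P[...,2]<.09)&(d>0); print(m.sum(),P[m].mean(0),P[m].min(0),P[m].max(0),shell)
cv2.imwrite("pics/w2.png",cv2.resize(np.clip(im[100:384,80:440,::-1].astype(int)*2,0,255).astype(np.uint8),None,fx=2,fy=2))
```

```text
rot [ 0.04 -0.01  0.3 ] shift(cur axes) [ 2.5  0.4 58.5] shift(target axes) [ 2.5  0.4 58.5]
10.0 [-33.9  17.9  89.7  27.9  84.9 148. ] [ 0.56051076 -0.03689346  0.22652928]
tape min depth pts near cap:
1101 [0.57968414 0.04553939 0.06928709] [0.55937893 0.03097657 0.05501581] [0.60274427 0.0710646  0.07534593] [0.58085523 0.05346405 0.061     ]
```

View pics/w2.png

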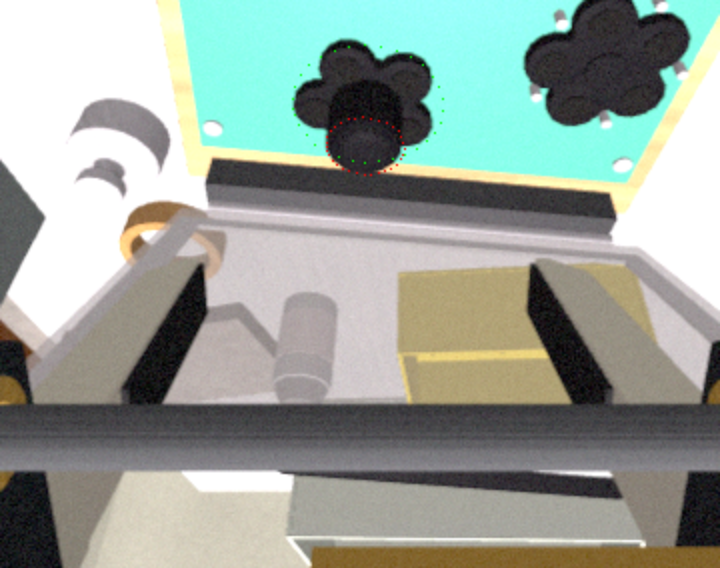

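The view shows the projected cap circle (red) lying on the cap at crop (364,145), so the estimate holds. The cover lies clear behind the fingers. Going in along the tool axis.

arm_command --deltas '[[[0,0,0.3,2.5,0.4,50,0.6],[0,0,0,0,0,50,0.6],[0,0,0,0,0,45,0.6],[0,0,0,0,0,35,0.6],[0,0,0,0,0,0,0.6]]]'

```text
time: 10.68
eef_pos: [0.578, 0.0455, 0.0659]
tool_rot: [[-0.114, -0.988, 0.106], [-0.859, 0.151, 0.489], [-0.499, -0.036, -0.866]]
force: [-0.5, -0.7, 0.2]
grip_width: 0.0745
gripper_force: 0.0
```

Run:
```python
from h import *
g=shell+TS[:,2]*arm.pinch_z
go(g,TS); o=readout.get_obs(); print(o["time"],np.degrees(o["joint_positions"]).round(1),w2f(o["eef_pos"]),o["force"])
```

```text
rot [ 0.27  0.03 -0.43] shift(cur axes) [-4.8 -1.6 27.3] shift(target axes) [-4.8 -1.5 27.3]
10.675 [-25.5  27.6 100.8  33.   63.4 144.5] [0.03594743 0.03004785 0.06588894] [-0.50613273 -0.66369297  0.1526983 ]
```

arm_command --deltas '[[[0.2,0,0,-4.5,-1.5,15,0.6],[0,0,0,0,0,12,0.6],[0,0,0,0,0,0,-0.5],[0,0,0,0,0,0,-0.5],[0,0,0,0,0,0,-0.5]]]' --squeeze 15

```text
time: 11.3
eef_pos: [0.5852, 0.0617, 0.0477]
tool_rot: [[-0.111, -0.987, 0.115], [-0.86, 0.153, 0.486], [-0.498, -0.045, -0.866]]
force: [0.3, 0.1, 0.3]
grip_width: 0.0489
gripper_force: 0.0
```

arm_command --deltas '[[[0,0,0,0,0,0,-0.5],[0,0,0,0,0,0,-0.5]]]'

```text
time: 11.55
eef_pos: [0.5851, 0.0618, 0.0476]
tool_rot: [[-0.111, -0.987, 0.115], [-0.86, 0.153, 0.486], [-0.498, -0.045, -0.866]]
force: [-0.6, -1.2, 2.7]
grip_width: 0.0438
gripper_force: 15.0
```

Run:
```python
from h import *
o=readout.get_obs(); T=o["tool_rot"]; gp=o["eef_pos"]-T[:,2]*.0188
print(o["time"],np.degrees(o["joint_positions"]).round(1),w2f(gp),o["force"],o["grip_width"],o["gripper_force"])
print("world up 10 in tool",T.T@[0,0,10],"fix -y 10",T.T@FW@[0,-10,0])
```

```text
11.55 [-23.6  29.1 101.5  34.5  60.2 144.1] [0.03924568 0.0381597  0.06391336] [-0.61502859 -1.22261293  2.73842594] 0.043807020824823156 14.96957220173499
world up 10 in tool [-4.97641884 -0.45288079 -8.66199484] fix -y 10 [ 8.63451508  0.69103346 -4.99676115]
```

arm_command --deltas '[[[0,0,0,0,0,-25,-0.5],[0,0,0,0,0,-45,-0.5],[0,0,0,0,0,-50,-0.5],[0,0,0,0,0,-50,-0.5],[0,0,0,0,0,-50,-0.5]]]'

```text
time: 12.18
eef_pos: [0.5591, -0.0457, 0.2389]
tool_rot: [[-0.111, -0.987, 0.114], [-0.86, 0.153, 0.486], [-0.498, -0.044, -0.866]]
force: [1.8, 0.6, -1.5]
grip_width: 0.0439
gripper_force: 14.9
```

arm_command --deltas '[[[-4.15,-0.4,-7.2,-15,-1.4,-26,-0.5],[-4.15,-0.4,-7.2,-15,-1.4,-26,-0.5],[-4.15,-0.4,-7.2,-15,-1.4,-26,-0.5],[0,0,0,-15,-1.4,-26,-0.5],[0,0,0,0,0,0,-0.5]]]'

```text
time: 12.8
eef_pos: [0.5607, -0.0451, 0.3593]
tool_rot: [[0.264, -0.959, -0.099], [-0.827, -0.278, 0.489], [-0.496, -0.047, -0.867]]
force: [0.0, 0.9, -1.2]
grip_width: 0.0439
gripper_force: 14.9
```

```bash
cat > s.py <<'E'
from h import *
o=readout.get_obs(); T=o["tool_rot"]; gp=o["eef_pos"]-T[:,2]*.0188
print(o["time"],np.degrees(o["joint_positions"]).round(1),"eef",o["eef_pos"].round(4),"gp",gp.round(4),o["force"].round(1),o["grip_width"],o["gripper_force"]); print(T.round(3))
print("up10",(T.T@[0,0,10]).round(2),"to tote",(T.T@(np.r_[.486,.360,gp[2]]-gp)*1e3).round(1))
E
python3 s.py
```

```text
12.8 [-30.6  22.   65.3  23.5 112.  137.7] eef [ 0.5607 -0.0451  0.3593] gp [ 0.5626 -0.0543  0.3756] [ 0.   0.9 -1.2] 0.04392772532390892 14.875609089795034
[[ 0.264 -0.959 -0.099]
 [-0.827 -0.278  0.489]
 [-0.496 -0.047 -0.867]]
up10 [-4.96 -0.47 -8.67] to tote [-362.8  -41.7  210.1]
```

arm_command --deltas '[[[0,0,0,-30,-3.5,17.4,-0.5],[0,0,0,-45,-5.2,26,-0.5],[0,0,0,-45,-5.2,26,-0.5],[0,0,0,-45,-5.2,26,-0.5],[0,0,0,-45,-5.2,26,-0.5]]]'

```text
time: 13.42
eef_pos: [0.5147, 0.1962, 0.3569]
tool_rot: [[0.26, -0.96, -0.104], [-0.826, -0.276, 0.491], [-0.5, -0.042, -0.865]]
force: [0.1, 0.6, -0.9]
grip_width: 0.0437
gripper_force: 14.9
```

```bash
python3 s.py
```

```text
13.425 [ -9.9  12.7  78.5  28.2  99.7 155.6] eef [0.5147 0.1962 0.3569] gp [0.5166 0.187  0.3732] [ 0.1  0.6 -0.9] 0.04373057509707781 14.87463992962148
[[ 0.26  -0.96  -0.104]
 [-0.826 -0.276  0.491]
 [-0.5   -0.042 -0.865]]
up10 [-5.   -0.42 -8.65] to tote [-150.9  -18.4   88.1]
```

arm_command --deltas '[[[0,0,0,-42,-5.1,24.5,-0.5],[0,0,0,-42,-5.1,24.5,-0.5],[0,0,0,-40,-5,23,-0.5],[0,0,0,-26.9,-3.2,16,-0.5],[0,0,0,0,0,0,-0.5]]]'

```text
time: 14.05
eef_pos: [0.4831, 0.3693, 0.3569]
tool_rot: [[0.263, -0.959, -0.106], [-0.825, -0.28, 0.49], [-0.499, -0.042, -0.865]]
force: [-0.4, 0.2, -0.5]
grip_width: 0.0435
gripper_force: 14.9
```

```bash
cat >> s.py <<'E'
im,d,p=grab("side"); S=cloud(d,p)
m=(np.hypot(S[...,0]-gp[0],S[...,1]-gp[1])<.06)&(S[...,2]<gp[2])&(S[...,2]>gp[2]-.08)&(im.max(2)<70)&(d>0); print("shell z",m.sum(),np.percentile(S[m][:,2],[1,5,50,95])-gp[2])
pp=proj(p,gp).astype(int); x0,y0=max(pp[0]-110,0),max(pp[1]-70,0)
cv2.imwrite("pics/s1.png",cv2.resize(im[y0:y0+190,x0:x0+220,::-1],None,fx=3,fy=3))
E
python3 s.py
```

```text
14.05 [  8.5  12.9  78.2  30.   90.9 171.5] eef [0.4831 0.3693 0.3569] gp [0.485  0.3601 0.3732] [-0.4  0.2 -0.5] 0.043466114587594445 14.875987262930721
[[ 0.263 -0.959 -0.106]
 [-0.825 -0.28   0.49 ]
 [-0.499 -0.042 -0.865]]
up10 [-4.99 -0.42 -8.65] to tote [ 0.3 -0.9 -0.1]
shell z 777 [-0.03758326 -0.0355285  -0.02764953 -0.00451906]
```

View pics/s1.png

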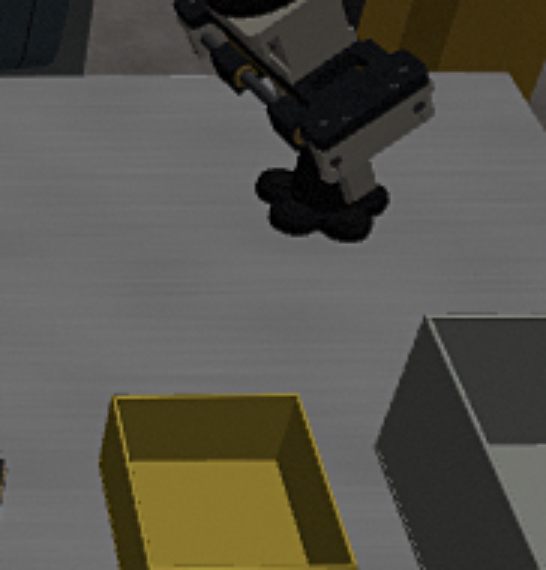

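The crop shows the shell held level at crop (320,205), above the tote's far side in perspective; the measured XY is over its centre. Lowering it in.

arm_command --deltas '[[[0,0,0,20,1.7,34.6,-0.5],[0,0,0,27.9,2.4,48.4,-0.5],[0,0,0,27.9,2.4,48.4,-0.5],[0,0,0,27.9,2.4,48.4,-0.5],[0,0,0,15,1.2,25.9,-0.5]]]'

```text
time: 14.72
eef_pos: [0.4837, 0.3657, 0.117]
tool_rot: [[0.258, -0.96, -0.106], [-0.827, -0.276, 0.489], [-0.499, -0.039, -0.866]]
force: [-0.1, 0.1, -0.3]
grip_width: 0.0434
gripper_force: 14.9
```

```bash
sed -i '/^im,d,p/,$d' s.py; python3 s.py
```

```text
14.725 [  8.1  23.6  98.4  33.5  64.6 155. ] eef [0.4837 0.3657 0.117 ] gp [0.4857 0.3565 0.1333] [-0.1  0.1 -0.3] 0.04344950982612495 14.876731072145049
[[ 0.258 -0.96  -0.106]
 [-0.827 -0.276  0.489]
 [-0.499 -0.039 -0.866]]
up10 [-4.99 -0.39 -8.66] to tote [-2.8 -1.2  1.7]
```

arm_command --deltas '[[[0,0,0,10,0,25,-0.5],[0,0,0,15,1,26,-0.5],[0,0,0,12.2,0.9,20,-0.5],[0,0,0,0,0,0,-0.5]]]'

```text
time: 15.22
eef_pos: [0.4848, 0.3697, 0.0387]
tool_rot: [[0.258, -0.96, -0.105], [-0.827, -0.276, 0.49], [-0.499, -0.039, -0.866]]
force: [0.5, -0.1, -0.7]
grip_width: 0.0438
gripper_force: 14.9
```

```bash
python3 s.py
```

```text
15.225 [  8.5  30.  101.6  36.8  56.5 148.9] eef [0.4848 0.3697 0.0387] gp [0.4867 0.3605 0.0549] [ 0.5 -0.1 -0.7] 0.04378258066212086 14.87628497154219
[[ 0.258 -0.96  -0.105]
 [-0.827 -0.276  0.49 ]
 [-0.499 -0.039 -0.866]]
up10 [-4.99 -0.39 -8.66] to tote [ 0.2  0.9 -0.2]
```

arm_command --deltas '[[[0,0,0,2.8,0.2,4.8,-0.5],[0,0,0,0,0,0,-0.5],[0,0,0,0,0,0,0.4],[0,0,0,0,0,0,0.4],[0,0,0,0,0,0,0.4]]]'

```text
time: 15.85
eef_pos: [0.4864, 0.3716, 0.0359]
tool_rot: [[0.263, -0.96, -0.101], [-0.826, -0.278, 0.491], [-0.499, -0.045, -0.865]]
force: [0.2, -0.0, -0.8]
grip_width: 0.0643
gripper_force: 0.0
```

arm_command --deltas '[[[0,0,0,0,0,-30,0.4],[0,0,0,0,0,-50,0.4],[0,0,0,0,0,-60,0.4],[0,0,0,-18,-1.5,-32,0.4],[0,0,0,-27,-2.2,-46,0.4]]]'

```text
time: 16.48
eef_pos: [0.4996, 0.3021, 0.2474]
tool_rot: [[0.26, -0.96, -0.103], [-0.826, -0.277, 0.49], [-0.499, -0.042, -0.865]]
force: [0.7, 0.5, -0.4]
grip_width: 0.0652
gripper_force: 0.0
```

arm_command --deltas '[[[0,0,0,-27,-2.2,-46,0.4],[0,0,0,-27,-2.2,-46,0.4],[0,0,0,0,0,0,-1]]]'

```text
time: 16.85
eef_pos: [0.501, 0.3038, 0.3585]
tool_rot: [[0.267, -0.959, -0.094], [-0.825, -0.278, 0.491], [-0.497, -0.054, -0.866]]
force: [-0.3, -0.1, 0.0]
grip_width: 0.0595
gripper_force: 0.0
```

```bash
python3 s.py
python3 - <<'E'
from h import *
im,d,p=grab("side")
a=np.clip(im[:,:,::-1].astype(int)*1.6,0,255).astype(np.uint8)
cv2.imwrite("pics/s2.png",cv2.resize(a,(800,600)))
im,d,p=grab("top");P=cloud(d,p); np.savez("pics/top2.npz",im=im,d=d)
m=(im.max(2)<50)&(abs(P[...,0]-.486)<.09)&(abs(P[...,1]-.35)<.07)&(d>0); print("dark in tote",m.sum(),P[m].mean(0),np.percentile(P[m][:,2],[5,50,95]))
m=(np.hypot(P[...,0]-.4765,P[...,1]+.356)<.045)&(P[...,2]>.09)&(d>0); print("can top",m.sum(),P[m].mean(0))
E
```

```text
16.85 [  1.4  12.3  78.8  29.6  93.8 165.1] eef [0.501  0.3038 0.3585] gp [0.5028 0.2946 0.3748] [-0.3 -0.1  0. ] 0.05951264514193291 0.0
[[ 0.267 -0.959 -0.094]
 [-0.825 -0.278  0.491]
 [-0.497 -0.054 -0.866]]
up10 [-4.97 -0.54 -8.66] to tote [-58.5  -2.1  33.7]
dark in tote 99 [0.56070726 0.29147772 0.4749136 ] [0.45936971 0.47880936 0.48552362]
can top 316 [ 0.47838846 -0.35437271  0.09987854]
```

View pics/s2.png

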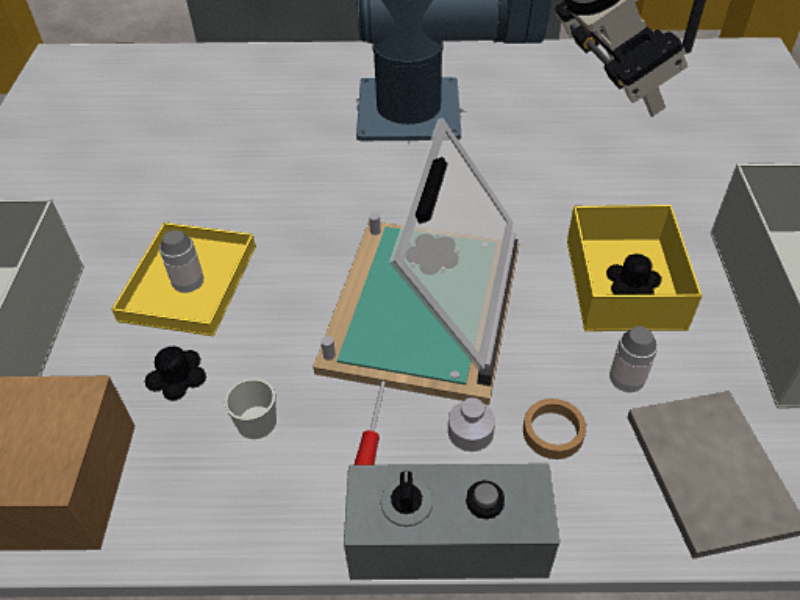

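The side view shows the can upright in the tray at (182,262), the shell flat in the tote at (634,275), and the blank on its nest at (433,253). Cover and spares look unmoved. Next I turn the tool vertical, camera to the hinge side, and push the bar down along its arc with closed fingers.

```bash
cat >> h.py <<'E'
TV=want(0,1,0)
def bar(th,off=0):
    "TCP (world) to push bar at opening th deg, off m out along the face normal"
    s,c=np.sin(np.radians(th)),np.cos(np.radians(th))
    return f2w([0,.118-.216*c+.022*s+.0075*s+off*s,.058+.216*s+.022*c+off*c])
E
python3 - <<'E'
from h import *
o=readout.get_obs();T=o["tool_rot"]
M=T.T@TV; 
# first: minimal rotation bringing tool z to world down
ax=np.cross(T[:,2],[0,0,-1]);ang=np.degrees(np.arcsin(np.linalg.norm(ax)));ax/=np.linalg.norm(ax)
r1=T.T@ax*ang;T1=T@Ro.from_rotvec(r1,degrees=True).as_matrix();print("untilt",r1,"then",Ro.from_matrix(T1.T@TV).as_rotvec(degrees=True))
print("shift from here in T1 axes",T1.T@(bar(59.5,.05)-o["eef_pos"])*1e3,bar(59.5,.05))
E
```

```text
untilt [-2.70846293 29.9231119   0.        ] then [ 1.25216111e-14 -5.97814650e-15 -1.50361554e+02]
shift from here in T1 axes [211.09267196   7.66803507  72.91435373] [0.55327743 0.09908002 0.28065466]
```

arm_command --deltas '[[[-0.9,10,0,0,0,0,-1],[-0.9,10,0,0,0,0,-1],[-0.9,10,0,0,0,0,-1],[0,0,-10.7,0,0,0,-1],[0,0,-10.7,0,0,0,-1]]]'

```text
time: 17.58
eef_pos: [0.5053, 0.2819, 0.3504]
tool_rot: [[0.653, -0.757, -0.01], [-0.757, -0.653, 0.016], [-0.018, -0.003, -1.0]]
force: [-0.3, -0.3, -0.7]
grip_width: 0.0026
gripper_force: 0.0
```

arm_command --deltas '[[[0,0,-10.7,0,0,0,-1],[0,0,-10.7,0,0,0,-1],[0,0,-10.7,0,0,0,-1],[0,0,-10.7,0,0,0,-1],[0,0,-10.7,0,0,0,-1]]]'

```text
time: 18.2
eef_pos: [0.5056, 0.2812, 0.3504]
tool_rot: [[0.997, 0.073, -0.01], [0.073, -0.997, 0.016], [-0.009, -0.017, -1.0]]
force: [-0.2, 0.0, -0.2]
grip_width: 0.0008
gripper_force: 0.0
```

arm_command --deltas '[[[0,0,-10.7,0,0,0,-1],[0,0,-10.7,0,0,0,-1],[0,0,-10.7,0,0,0,-1],[0,0,-10.7,0,0,0,-1],[0,0,-10.7,0,0,0,-1]]]'

```text
time: 18.82
eef_pos: [0.5056, 0.2812, 0.3504]
tool_rot: [[0.535, 0.845, -0.01], [0.845, -0.534, 0.016], [0.008, -0.017, -1.0]]
force: [-0.3, 0.1, 0.8]
grip_width: 0.0007
gripper_force: 0.0
```

arm_command --deltas '[[[0,0,-10.7,0,0,0,-1],[0,0,-10.7,0,0,0,-1],[0,0,0,0,0,0,-1]]]'

```text
time: 19.2
eef_pos: [0.5057, 0.2812, 0.3508]
tool_rot: [[0.197, 0.98, -0.009], [0.98, -0.197, 0.016], [0.014, -0.012, -1.0]]
force: [-0.3, -0.0, -0.3]
grip_width: 0.0002
gripper_force: 0.0
```

Run:
```python
from h import *
o=readout.get_obs();print(o["time"],np.degrees(o["joint_positions"]).round(1),o["eef_pos"],o["grip_width"]);go(bar(59.5,.05),TV)
```

```text
19.2 [17.4 15.  69.6  1.  95.6 28.8] [0.50570896 0.28123252 0.35079833] 0.0002257186960127242
rot [-0.71 -0.79  1.44] shift(cur axes) [-170.2   83.4   66.8] shift(target axes) [-167.1   86.7   70.1]
```

arm_command --deltas '[[[-0.7,-0.8,1.4,0,0,0,-1],[0,0,0,-41.8,21.7,17.5,-1],[0,0,0,-41.8,21.7,17.5,-1],[0,0,0,-41.8,21.7,17.5,-1],[0,0,0,-41.8,21.6,17.5,-1]]]'

```text
time: 19.82
eef_pos: [0.5544, 0.0982, 0.282]
tool_rot: [[0.223, 0.975, 0.003], [0.975, -0.223, 0.0], [0.001, 0.003, -1.0]]
force: [1.7, 0.2, 0.5]
grip_width: 0.0004
gripper_force: 0.0
```

Run:
```python
from h import *
im,d,p=grab("top");P=cloud(d,p)
o=readout.get_obs();print(o["time"],np.degrees(o["joint_positions"]).round(1),w2f(o["eef_pos"]));go(bar(59.5,.05),TV)
a=None
for t in [59.5,52,45,37.5,30,22.5,15,7.5,0]:
    b=TV.T@bar(t)*1e3
    if a is not None: print(t,(b-a).round(1))
    a=b
print("contact z",bar(59.5),w2f(bar(59.5)))
```

```text
19.875 [-1.7 14.3 80.2 -0.2 85.5 11.3] [0.00299309 0.07090111 0.27913228]
rot [ 0.03  0.21 -0.26] shift(cur axes) [ 6.  -3.  -1.5] shift(target axes) [ 6.  -3.  -1.5]
52 [-25.5   0.   13.5]
45 [-22.1  -0.   15.5]
37.5 [-21.5   0.   19.3]
30 [-18.9   0.   21.9]
22.5 [-16.    0.   24.1]
15 [-12.7  -0.   25.8]
7.5 [-9.3  0.  27.1]
0 [-5.7  0.  28. ]
contact z [0.54373129 0.0570695  0.25527774] [-2.16840434e-17  3.37897738e-02  2.55277743e-01]
```

arm_command --deltas '[[[0,0,0,-20,-3,13,-1],[0,0,0,-17,0,11,-1],[0,0,0,-13,0,6.7,-1],[0,0,0,-12.5,0,6.8,-1]]]'

```text
time: 20.38
eef_pos: [0.5377, 0.0393, 0.2451]
tool_rot: [[0.22, 0.976, 0.004], [0.976, -0.22, 0.002], [0.003, 0.003, -1.0]]
force: [0.1, 2.9, 0.4]
grip_width: 0.0003
gripper_force: 0.8
```

```bash
cat > b.py <<'E'
from h import *
o=readout.get_obs();print(o["time"],"tcp fix",w2f(o["eef_pos"]).round(4),"F",o["force"].round(1),"tau",o["ft_torque"].round(2))
im,d,p=grab("side");S=cloud(d,p)
m=(im.max(2)<45)&(d>0); Q=(S[m][:,:2]-org)@Rf; z=S[m][:,2]; k=(abs(Q[:,0])<.062)&(Q[:,1]>-.14)&(Q[:,1]<.06)&(z>.06)&(z<.29)
print("dark pts",k.sum(),np.median(Q[k],0),np.percentile(z[k],[5,50,95]))
E
python3 b.py
```

```text
20.375 tcp fix [-0.0019  0.0151  0.2451] F [0.1 2.9 0.4] tau [ 0.38 -0.05 -0.06]
dark pts 258 [0.0320788  0.00040557] [0.24023848 0.24645495 0.25126099]
```

arm_command --deltas '[[[0,0,0,-22,0,15.5,-1],[0,0,0,-21.5,0,19.3,-1],[0,0,0,-19,0,22,-1]]]'

```text
time: 20.8
eef_pos: [0.5249, -0.0225, 0.1886]
tool_rot: [[0.219, 0.976, 0.005], [0.976, -0.219, 0.0], [0.002, 0.005, -1.0]]
force: [0.8, 1.7, 1.0]
grip_width: 0.0002
gripper_force: 0.5
```

```bash
python3 b.py
```

```text
20.8 tcp fix [-0.0007 -0.0479  0.1886] F [0.8 1.7 1. ] tau [ 0.18 -0.17  0.01]
dark pts 260 [ 0.02756482 -0.05786721] [0.17936664 0.18962011 0.28930875]
```

arm_command --deltas '[[[0,0,0,-16,0,24,-1],[0,0,0,-12.7,0,26,-1],[0,0,0,-9.3,0,27,-1]]]'

```text
time: 21.22
eef_pos: [0.517, -0.0591, 0.1114]
tool_rot: [[0.22, 0.976, 0.005], [0.976, -0.22, 0.0], [0.002, 0.005, -1.0]]
force: [0.8, 0.2, 0.2]
grip_width: 0.0002
gripper_force: 0.3
```

arm_command --deltas '[[[0,0,0,-5.7,0,14,-1],[0,0,0,0,0,10,-1],[0,0,0,0,0,0,-1]]]'

```text
time: 21.6
eef_pos: [0.5152, -0.064, 0.0871]
tool_rot: [[0.219, 0.976, 0.003], [0.976, -0.219, 0.001], [0.002, 0.003, -1.0]]
force: [-0.1, -0.7, -0.5]
grip_width: 0.0004
gripper_force: 0.0
```

```bash
python3 b.py
```

```text
21.6 tcp fix [-0.001  -0.0906  0.0871] F [-0.1 -0.7 -0.5] tau [-0.05 -0.07  0.01]
dark pts 1167 [ 0.02083717 -0.08948242] [0.08389635 0.21025588 0.27256721]
```

arm_command --deltas '[[[0,0,0,-7,0,0,-1],[0,0,0,0,0,3,-1],[0,0,0,0,0,3,-1],[0,0,0,0,0,0,-1]]]'

```text
time: 22.15
eef_pos: [0.5134, -0.071, 0.081]
tool_rot: [[0.22, 0.976, 0.003], [0.976, -0.22, 0.001], [0.002, 0.003, -1.0]]
force: [-0.0, -0.9, 0.0]
grip_width: 0.0003
gripper_force: 0.0
```

```bash
python3 b.py
```

```text
22.15 tcp fix [-0.0012 -0.0978  0.081 ] F [-0.  -0.9  0. ] tau [-0.07 -0.09 -0.02]
dark pts 1289 [ 0.02117786 -0.09203903] [0.07812655 0.20585486 0.28549857]
```

arm_command --deltas '[[[0,0,0,0,0,1.5,-1],[0,0,0,0,0,1.5,-1],[0,0,0,0,0,0,-1]]]'

```text
time: 22.58
eef_pos: [0.5137, -0.0711, 0.0801]
tool_rot: [[0.219, 0.976, 0.004], [0.976, -0.219, 0.001], [0.002, 0.004, -1.0]]
force: [-4.4, 1.9, 16.2]
grip_width: 0.0009
gripper_force: 8.2
```

arm_command --deltas '[[[0,0,0,0,0,0.4,-1],[0,0,0,0,0,0,-1],[0,0,0,0,0,0,-1]]]'

```text
time: 22.95
eef_pos: [0.5138, -0.0711, 0.0801]
tool_rot: [[0.219, 0.976, 0.004], [0.976, -0.219, 0.0], [0.001, 0.004, -1.0]]
force: [-5.6, 1.7, 19.9]
grip_width: 0.0003
gripper_force: 9.7
```

arm_command --deltas '[[[0,0,0,0,0,-6,-1],[0,0,0,0,0,-50,-1],[0,0,0,0,0,-60,-1],[0,0,0,0,0,-60,-1],[0,0,0,0,0,-50,-1]]]'

```text
time: 23.58
eef_pos: [0.513, -0.0714, 0.3064]
tool_rot: [[0.219, 0.976, 0.005], [0.976, -0.219, 0.001], [0.002, 0.005, -1.0]]
force: [0.6, 0.4, -0.1]
grip_width: 0.0006
gripper_force: 0.0
```

arm_command --deltas '[[[0,0,0,50,-30,0,-1],[0,0,0,50,-30,0,-1],[0,0,0,50,-30,0,-1],[0,0,0,50,-30,0,-1],[0,0,0,0,0,0,-1]]]'

```text
time: 24.2
eef_pos: [0.438, 0.1535, 0.304]
tool_rot: [[0.213, 0.977, 0.003], [0.977, -0.213, 0.002], [0.003, 0.003, -1.0]]
force: [0.7, -0.8, -0.4]
grip_width: 0.0002
gripper_force: 0.0
```

Run:
```python
from h import *
o=readout.get_obs();print(o["time"],o["eef_pos"],o["force"].round(1))
im,d,p=grab("side");S=cloud(d,p);t,dt,pt=grab("top");P=cloud(dt,pt)
for n,I,X in (("side",im,S),("top",t,P)):
    Q=(X[...,:2]-org)@Rf; m=(I.max(2)<45)&(abs(Q[...,0])<.055)&(abs(Q[...,1]+.098)<.02)&(X[...,2]>.05); print(n,"bar",m.sum(),Q[m].mean(0),np.percentile(X[m][:,2],[10,50,90]))
m=(np.hypot(P[...,0]-.4765,P[...,1]+.356)<.045)&(P[...,2]>.09)&(dt>0); print("can top",m.sum(),P[m].mean(0))
cv2.imwrite("pics/end.png",cv2.resize(np.clip(im[:,:,::-1].astype(int)*1.6,0,255).astype(np.uint8),(800,600)))
```

```text
24.2 [0.43799122 0.15351113 0.30400251] [ 0.7 -0.8 -0.4]
side bar 264 [ 0.00171387 -0.09683899] [0.07427078 0.07996847 0.08244884]
top bar 96 [-0.0006746  -0.09585396] [0.07265307 0.07736015 0.08066565]
can top 324 [ 0.47818691 -0.35424956  0.09982425]
```

View pics/end.png

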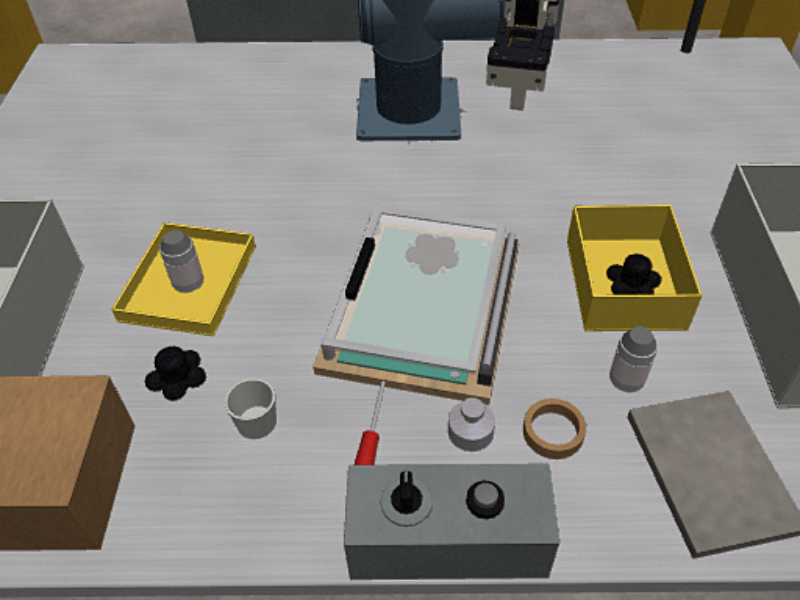

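The final view shows the cover lying flat, with its bar at (360,268) and z about 80 mm, its shut height. The can is upright at (182,262), the shell is in the tote at (634,275), the blank is at (433,253), and nothing else has moved.

```bash
python3 -c "
from rig import workorder; print(workorder.job_done())"
```

```text
the job is handed in; nothing more can be done
None
```

The job is handed in: the can stands upright in the tray, the shell is in the tote, and the cover is shut and was pressed down with about 20 N. The blank and everything else on the table were left as they were.

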